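Finish the crosswise tightening of a vacuum chamber lid

TASK

The lid of the round steel vacuum chamber is getting its last tightening pass, crosswise: of its four T-bar knobs one is already fully tight, its bar lying along the rim, while the other three bars still point roughly at the middle of the lid. Turn the knob diagonally opposite the tight one clockwise until it is fully home against its stop, and only then turn the two remaining knobs fully home as well, in either order.

Things in the scene. Friction and masses are not known exactly. Their poses are not given: they have to be found in the camera images.
- chamber: Round steel vacuum chamber, aluminium lid, 212 mm across, fixed. Origin: centre of its underside, z up; lid top at z = 92 mm. Four black T-bar knobs on a 75 mm radius at its +x, +y, -x, -y sides; the +x one is already tight and cannot turn. Bars 46 mm long, 14 thick, flat upright sides from z = 105 to 129 mm, turning about their middles. A low side port reaches out to 127 mm, up to z = 52 mm.
- knob_opposite (a joint): Angle of the T-bar knob on the chamber's -x side, at (-75, 0) mm, diagonally opposite the tight one. 0: bar radial, pointing at the lid's middle; grows clockwise seen from above; 1.571 (a quarter turn): fully home at a hard stop, bar along the rim. Starts at 0.1 to 0.35. Light friction (0.06 N m); stays where it is left.
- knob_left (a joint): Angle of the T-bar knob on the chamber's +y side, at (0, 75) mm; 0 radial, grows clockwise from above, 1.571 fully home at a hard stop, as for knob_opposite; starts at 0.1 to 0.35, same friction.
- knob_right (a joint): Angle of the T-bar knob on the chamber's -y side, at (0, -75) mm; 0 radial, grows clockwise from above, 1.571 fully home at a hard stop, as for knob_opposite; starts at 0.1 to 0.35, same friction.

How it is judged (in metres and radians):
On the way:
1. the knob opposite the tight one is fully home while the two others have not yet been turned (value of joint knob_opposite above 1.31 rad and value of joint each of knob_left, knob_right below 0.7 rad), for 0.1 s.
At the end, for the whole second after the job is handed in: all three listed knobs are home: each at more than 1.31 rad, within 15 degrees of its stop (value of joint each of knob_opposite, knob_left, knob_right above 1.31 rad); the robot touches nothing.
It fails at once if one of the two side knobs is turned (beyond 0.7 rad) before the opposite knob is home (value of joint knob_opposite below 1.31 rad and value of joint any of knob_left, knob_right above 0.7 rad).
It also fails if it takes over 51 s, if anything falls off the work surface, if the arm or the gripper's body presses on something with over 40 N, if the wrist force passes 120 N, or if a joint passes its speed limit or range.

ROBOT

A 6-joint arm with a two-finger parallel gripper is mounted at the origin on a cart in front of the work surface, level with it; the furniture and walls round the work are solid. World frame = base frame: x ahead of the robot, y to its left, z up, the work surface at z = 0. Lengths are in m, angles in degrees, forces in N, time in s.
With the tool pointing down it reaches from about 0.325 to 0.775 m from the base axis. Payload 5.5 kg.
Tool frame: the origin (TCP) lies at the centre of the arm's flange, where the gripper is bolted on; the fingertips stand 182 mm ahead of it and the grasp point (between the pads) lies 163 mm ahead of it; z points along the fingers, y is the line along which they close (so a half turn about z gives the same grasp; the last joint's range is limited). The gripper opens to 88 mm and grips with 3 to 60 N. Pads are 20 mm wide; open, the fingers measure 115 mm over their backs; the gripper's body (75 mm by 178 mm) begins 61 mm behind the grasp point.
Start: joints at [66.308, 5.22, 70.514, -0, 104.267, -3.249], TCP at [0.21, 0.562, 0.405] pointing down, gripper open.
Joint ranges: [-164.24, 164.24], [-49.07, 125.15], [9.68, 141.18], [-86.29, 266.29], [3.28, 154.24], [-151.56, 151.56]. Speed limits (degrees/s): [147.25, 147.25, 172.46, 180, 180, 180].

INTERFACE

Orientations are given as [roll, pitch, yaw] about the fixed x, y, z axes, in that order (R = Rz(yaw) Ry(pitch) Rx(roll)).
In Python, from station import r gives the robot as it stands. The module is installed in compiled form; this text tells all that it offers. Calls block until the motion is done:
- r.reach(position, orientation): joint-space move of the TCP to a pose.
- r.servo_line(position, rotation=None, speed=0.15): straight line of the TCP; rotation=None keeps the orientation; speed is the mean speed in m/s.
- r.move_joints(angles): joint-space move.
- r.let_go() and r.grab(squeeze=None): open the fingers fully, or close them until they stop; squeeze is the grip in N (None keeps the last).
- r.wait(seconds).
- r.inverse_kinematics(position, orientation): joint angles nearest the present ones, or None.
- r.sense(): the state.
- r.snapshot(name): name is "scene" or "side" or "wrist"; returns a dict with "frame" (384x512x3 uint8, red, green, blue), "fx", "fy", "cx", "cy" (pixels), "R" (3x3) and "t" (3): a world point X has camera coordinates R X + t. Camera axes: x right, y down, z forward; pixel columns grow to the right and rows downward; lengths in m; the calibration is good to about 2 mm. A picture is of the moment at which its call begins. There is no depth.
A pose or a line that the arm cannot do raises r.IKError and nothing moves.
- r.hand_in(): hands the job in; it is judged then, once.
The state is a dict: "clock": time; "joints": joint angles; "joint_vel": joint speeds; "joint_torque": joint torques, N m; "tcp_pos": TCP position; "orientation": TCP orientation; "contact_force": force on the tool from outside, world axes, zero at the start; "torque": the same for the moment, N m; "opening": finger opening in m; "gripper_force": force on a finger pad.
Only numpy, scipy, OpenCV 4.12 (cv2) and the standard library are available. Lean on these libraries where they do the work, as an engineer would, in place of code of your own. Each camera call takes 0.05 s, during which the arm holds its last target. There are 200 camera calls.

## Working session

There is one attempt and no reset: what is moved stays moved. The work goes in short steps, each a Python script; the robot and the scene stay as the last script left them, time stands still between calls to the robot, and variables do not carry over. Pictures are saved under pics/ and viewed, at most 10 in all, crops included, and the job is handed in when it is done.

```bash
mkdir -p pics; python3 - <<'E'
from station import r
import cv2,numpy as np
a=[]
for n in("scene","side","wrist"):
    s=r.snapshot(n);cv2.imwrite(f"pics/{n}0.png",s["frame"][:,:,::-1]);np.savez(f"{n}0.npz",**s)
    print(n,s["fx"],s["cx"],s["cy"],s["R"].round(3).tolist(),s["t"].round(3))
print(r.sense())
E
```

```text
scene 358.6113213491943 257.11132700369546 192.49122180176678 [[0.696, -0.718, -0.01], [-0.392, -0.368, -0.843], [0.602, 0.59, -0.538]] [-0.256  0.342  0.479]
side 374.1098652384422 252.3348464186022 190.76774269585198 [[1.0, 0.011, -0.027], [-0.018, -0.489, -0.872], [-0.023, 0.872, -0.489]] [-0.514  0.183  0.752]
wrist 334.7717792539624 254.03821920117838 193.2339190942401 [[0.35, 0.937, -0.002], [0.905, -0.337, 0.26], [0.243, -0.093, -0.965]] [-0.6   -0.031  0.391]
{'clock': 0.15, 'joints': array([ 6.63071730e+01,  5.25422531e+00,  7.05650996e+01, -3.20971818e-04,
        1.04266246e+02, -3.24940899e+00]), 'joint_vel': array([ 0.01652222, -0.12673368, -0.29454183,  0.13481316, -0.16419312,
        0.07687788]), 'joint_torque': array([ 1.40829834e-03, -4.47041595e+01, -4.06908846e+01,  6.99114846e-02,
        2.73958559e-02, -1.18605840e-04]), 'tcp_pos': array([0.20960119, 0.56225727, 0.40376487]), 'orientation': array([-1.79914549e+02, -4.53968733e-03,  1.59556500e+02]), 'contact_force': array([-0.14774294, -0.73003025,  0.42140968]), 'torque': array([ 0.03903772,  0.0277335 , -0.00444618]), 'gripper_force': 0.0, 'opening': 0.08821351924399284}
```

View pics/scene0.png

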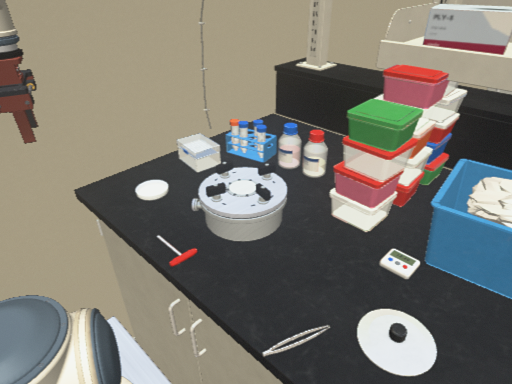

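View pics/side0.png

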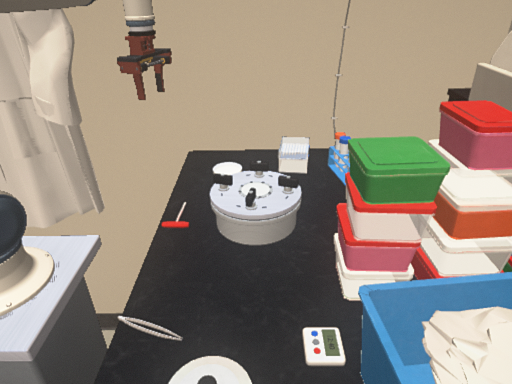

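Chamber lid centre is at about (242,190) in the scene view and (255,193) in the side view. Knobs in the side view are at about (224,179), (259,168), (287,182) and (251,199). I'll triangulate these.

```bash
python3 - <<'E'
from station import r
import cv2,numpy as np
def ray(n,u,v,z):
    s=np.load(n+"0.npz");d=s["R"].T@np.array([(u-s["cx"])/s["fx"],(v-s["cy"])/s["fy"],1]);c=-s["R"].T@s["t"]
    return c+d*(z-c[2])/d[2]
c=ray("scene",242,190,.092);c2=ray("side",255,193,.092);print(c,c2)
for p in[(224,179),(259,168),(287,182),(251,199)]:print(ray("side",*p,.117))
c=(c+c2)/2
s=r.snapshot("wrist");R=s["R"];C=-R.T@s["t"];T=r.sense()["tcp_pos"];print("cam-tcp",C-T,R[2])
# place the camera so that its axis hits c, TCP z .40, same orientation
h=C[2]-.092;hit=C+R[2]*h/-R[2][2]
t=T+np.r_[(c-hit)[:2],0];print(t)
r.reach(t.tolist(),[180,0,159.556]);r.wait(.3)
s=r.snapshot("wrist");np.savez("w1.npz",**s);cv2.imwrite("pics/w1.png",s["frame"][:,:,::-1])
S=r.sense();print(S["tcp_pos"],S["joints"],S["clock"])
E
```

```text
[0.51237013 0.18828961 0.092     ] [0.52033182 0.1803375  0.092     ]
[0.44927769 0.20422101 0.117     ]
[0.530216   0.25881158 0.117     ]
[0.59291056 0.18387078 0.117     ]
[0.51293324 0.11137338 0.117     ]
cam-tcp [-0.06623449  0.02538186 -0.01949379] [ 0.24329886 -0.09307206 -0.96547566]
[0.50889593 0.18712104 0.40391379]
[0.50877814 0.18754647 0.40387033] [ 1.66393452e+01 -3.70534586e+00  7.95937069e+01  2.25947175e-03
  1.04116750e+02 -5.29601302e+01] 2.3
```

View pics/w1.png

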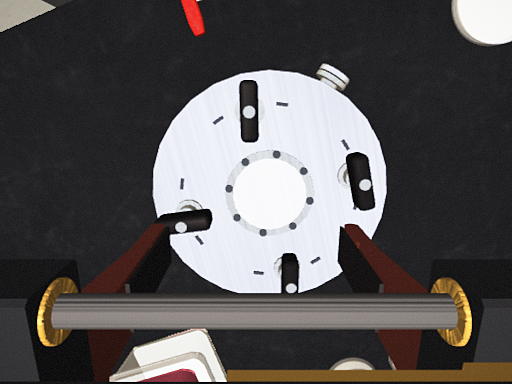

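Seen in w1: lid centre at about (268,190). The knob at (364,184) has its bar along the rim, so it is the tight one. That makes the opposite knob (182,226), left the top one (249,111) and right the bottom one (290,288).

```bash
cat > h.py <<'E'
import numpy as np
s=np.load("w1.npz")
def ray(u,v,z=.129):
    d=s["R"].T@np.array([(u-s["cx"])/s["fx"],(v-s["cy"])/s["fy"],1]);c=-s["R"].T@s["t"]
    return (c+d*(z-c[2])/d[2])[:2]
P=dict(tight=(364,184),left=(249,111),opp=(182,226),right=(290,288))
K={k:ray(*p) for k,p in P.items()}
E
python3 - <<'E'
from h import *
from station import r
for k in K:print(k,K[k])
print("diag mm",np.linalg.norm(K['tight']-K['opp']),np.linalg.norm(K['left']-K['right']))
c=sum(K.values())/4;print("c",c)
ang=lambda d:np.degrees(np.arctan2(d[1],d[0]))
print("phi",ang(K['tight']-K['opp']),ang(K['left']-K['right'])-90)
for k,a,b in[("tight",(354,154),(369,209)),("left",(249,82),(249,141)),("opp",(159,222),(212,213)),("right",(290,254),(291,288))]:
    print(k,"bar",ang(ray(*b)-ray(*a)),np.linalg.norm(ray(*b)-ray(*a)))
E
```

```text
tight [0.53013857 0.27224923]
left [0.44656716 0.20733669]
opp [0.51244978 0.12432744]
right [0.59651739 0.18828008]
diag mm 0.1489756645974131 0.15115629629828556
c [0.52141822 0.19804836]
phi 83.18083432921517 82.75731984856236
tight bar -1.1846067153175475 0.04682974908369938
left bar -20.667181796436388 0.04254842248284188
opp bar 79.64322301973088 0.043835727786327675
right bar -17.295269319336168 0.03174176695253548
```

```bash
python3 - <<'E'
import cv2
i=cv2.imread("pics/w1.png")[60:310,140:400]
cv2.imwrite("pics/w1c.png",cv2.resize(i,None,fx=2.3,fy=2.3,interpolation=cv2.INTER_CUBIC))
E
```

```text
(no output)
```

View pics/w1c.png

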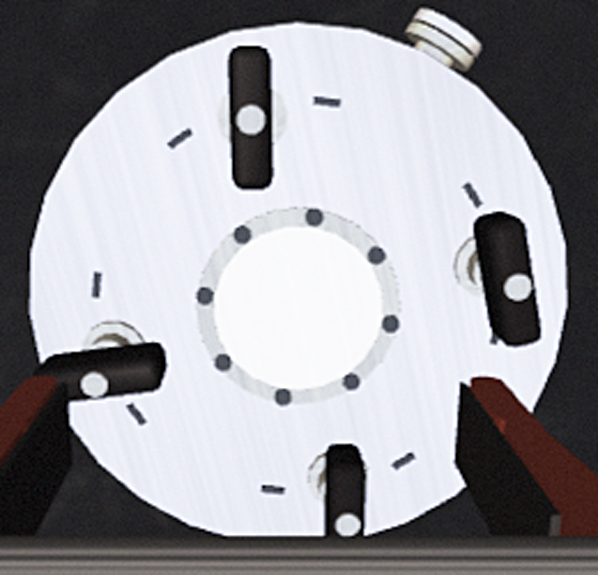

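Checks agree: diagonals are 149 and 151 mm, and chamber yaw is about 83°. Next I check clearance to the box stack, then turn the opposite knob.

```bash
cat >> h.py <<'E'
ROT=np.radians
def turn(r,k,y0,y1,z=.125):
    T=z+.163; p=K[k]
    r.reach([*p,T+.06],[180,0,y0]); r.servo_line([*p,T],speed=.1)
    r.grab(15); S=r.sense(); print(k,"grip",S["opening"],S["contact_force"].round(1),S["torque"].round(2))
    r.reach([*p,T],[180,0,y1]); r.wait(.2)
    S=r.sense(); print("turned",S["opening"],S["contact_force"].round(1),S["torque"].round(2),S["orientation"].round(1),S["clock"])
    r.let_go(); r.servo_line([*p,T+.06],speed=.15); print(r.sense()["clock"])
E
python3 - <<'E'
from h import *
from station import r
A=[]
for n,u,v in(("scene",348,110),("side",348,150)):
    q=np.load(n+"0.npz");A.append(np.array([[q["fx"],0,q["cx"]],[0,q["fy"],q["cy"]],[0,0,1]])@np.c_[q["R"],q["t"]])
import cv2
X=cv2.triangulatePoints(A[0],A[1],np.array([[348.],[110]]),np.array([[348.],[150]]));print("green",(X[:3]/X[3]).ravel())
print("box",ray(110,378,.1),ray(200,330,.1),ray(110,378,.2),ray(200,330,.2))
turn(r,"opp",72,-5)
b=np.array(r.sense()["tcp_pos"]);r.reach([.508,.187,.404],[180,0,159.556]);r.wait(.2)
import cv2
w=r.snapshot("wrist");cv2.imwrite("pics/w2.png",w["frame"][:,:,::-1]);print(r.sense()["clock"])
E
```

```text
green [0.68377689 0.0301276  0.26957096]
box [ 0.64788314 -0.02278266] [0.62704848 0.08696814] [0.57569951 0.06008263] [0.5621872  0.13126146]
opp grip 0.013956272923859245 [-0.1 -0.5  0.6] [-0.13  0.11  0.09]
turned 0.014002562928099533 [ 3.2 -4.2 -0.3] [-0.72 -0.29 -0.01] [ 1.799e+02 -1.000e-01 -5.100e+00] 6.875
8.625
11.2167
```

View pics/w2.png

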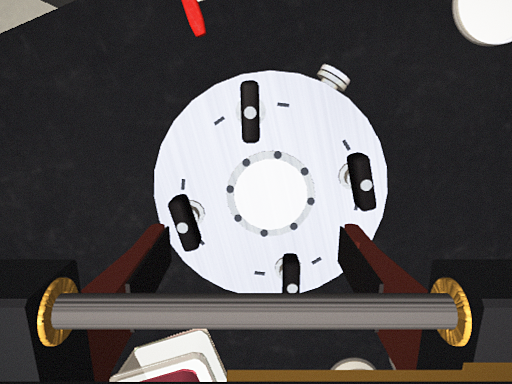

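The opposite knob is home, with its bar at (184,222) parallel to the tight one. The side knobs have not moved. Next is left, with a check of the box-stack clearance for right.

```bash
python3 - <<'E'
from h import *
from station import r
import cv2
A={}
for n in("scene","side"):
    q=np.load(n+"0.npz");A[n]=np.array([[q["fx"],0,q["cx"]],[0,q["fy"],q["cy"]],[0,0,1]])@np.c_[q["R"],q["t"]]
for a,b in(((332,195),(336,250)),((336,172),(338,205)),((345,140),(346,178)),((332,218),(342,297))):
    X=cv2.triangulatePoints(A["scene"],A["side"],np.float64(a).reshape(2,1),np.float64(b).reshape(2,1));print((X[:3]/X[3]).ravel().round(3))
turn(r,"left",159,85)
E
```

```text
[0.685 0.043 0.047]
[0.678 0.042 0.136]
[0.686 0.031 0.208]
[ 0.71   0.039 -0.056]
left grip 0.013896475345890048 [-4.  -4.1  2.9] [-0.79  0.45  0.06]
turned 0.014281224427766217 [-2.  -4.6  2.8] [-1.    0.33 -0.06] [180.   0.  85.] 14.9
16.65
```

The stack's nearest faces are at about (0.68, 0.04), which is clear of the right knob's sweep.

```bash
python3 - <<'E'
from h import *
from station import r
import cv2
turn(r,"right",161,85)
r.reach([.488,.192,.404],[180,0,159.556]);r.wait(.2)
w=r.snapshot("wrist");cv2.imwrite("pics/w3.png",w["frame"][:,:,::-1]);print(r.sense()["clock"])
E
```

```text
right grip 0.013967143181106062 [ 0.4 -0.   1. ] [ 0.02  0.05 -0.12]
turned 0.014095923324329079 [-4.4 -1.3  3.7] [-0.46  0.92 -0.07] [-1.799e+02  1.000e-01  8.490e+01] 21.2333
22.9833
24.375
```

View pics/w3.png

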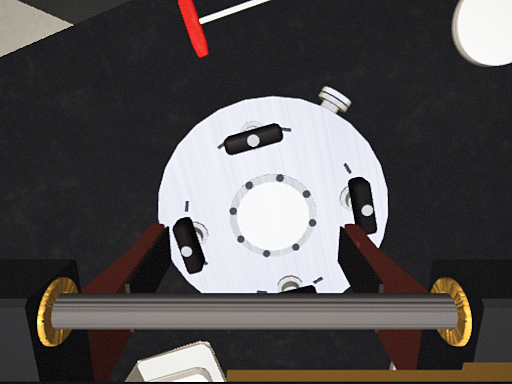

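The left (253,138), opposite (188,246) and right (300,291) bars all lie along the rim, and the robot is clear of everything.

```bash
python3 -c "
from station import r
print(r.hand_in())"
```

```text
the job is handed in; nothing more can be done
None
```

I turned the opposite knob fully home first, then the left and right ones, and handed the job in at about 24 s with all three bars along the rim and the arm clear; the hand-in returned no verdict.

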